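# Prop open the reagent case and load a carton

## Task

Raise the blue lid of the reagent case by its black handle until its folding stay snaps into its lock, so that the lid stands open unaided, and let go. Then take the reagent carton out of the white stand by its narrow sides, stand it upright on the open worktop and let go of it, take it again by its broad faces and lower it gently, without dropping it, onto the green mat of the empty bay in the case, broad faces to front and back. Leave the lid locked open and the carton standing in the bay; do not disturb the bottles or the bench timer behind the case.

Things in the scene. Friction and masses are not known exactly. Their poses are not given: they have to be found in the camera images.
- reagent_case: grey open tray 120 (x) x 120 (y) x 50 mm high, fixed; origin under its centre on the worktop; -x is its front, +x its hinge side, z up. Floor 5 mm, walls 4 mm. Two bays centred at y = +-27 mm, each 50 mm wide between white fins (4 mm thick, 44 mm long in x at mid-tray, tops 86 mm above the worktop): in a bay, fingers have room only in front of and behind a carton, 41 mm each
- lid_hinge (a point): middle of the lid's hinge line, along the case's y axis on the top edge of the tray's back wall, 50 mm above the worktop. A wall shelf hangs 0.5 m above the worktop from x = 0.64 m on: keep the wrist clear of it
- case_lid (a joint): angle of the deep blue lid (120 x 120 x 56 mm, about 0.3 kg, top 106 mm above the worktop when shut): 0 shut, grows as its front edge swings up and back. Hinge spring and weight pull it shut; raising it takes 1.5 to 3 N at the handle. The stay stops it at about 1.69 and locks it at about 1.68; its spring draws it in from about 1.6, let go well before that it falls shut
- lid_handle (a point): middle of the black round handle bar, 10 mm thick, 84 mm long along the case's y, on a leg at each end; shut, it stands out level 42 mm before the lid's front face (37 mm gap behind the bar), 84 mm above the worktop, 162 mm in front of the hinge line and 34 mm above it; fully open it is on top of the raised lid, about 207 mm above the worktop. The bar can turn between gripper fingers
- stay_upper (a joint): joint in the middle of the folding steel stay (two 69 mm links on the outside of the case's right, -y, side): 0 with the lid shut, 2.47 when the links are in line; a spring snaps it past that to its stop at 2.61, where the stay is locked and the lid stands unaided
- stay_knuckle (a point): red middle joint of the stay; leave it alone once locked, pushing it back towards the hinge unlocks it
- bay_mat: thin green mat, 56 (x) x 44 (y) mm, lying on the floor of the bay that is empty and is to be loaded (either of the two); origin at its centre, 5 mm above the worktop; axes as the case's
- carton_mid (a point): centre of the white carton with a green stripe, standing on end: 40 (its x, broad way) x 30 (its y) x 85 mm (z, up), 0.11 kg; broad faces 40 x 85 look along its y, narrow sides 30 x 85 along its x. The worktop around x = 0.375, y = -0.195 m is always free to stand it on
- stand: white stand, fixed; base 74 (x) x 88 (y) x 4 mm, origin under its centre; two slots centred at y = +-20.5 mm, each 38 mm wide between 3 mm walls, 36 mm long in x, tops 86 mm above the worktop: they cover the carton's broad faces and leave its narrow sides free. The carton is in one slot (axes as the stand's, bottom 4 mm above the worktop), the purple-capped bottle in the other
- purple_bottle: white bottle with purple cap, 34 mm across, 70 mm tall, in the stand's other slot; origin at the centre of its underside
- yellow_bottle: yellow bottle with white cap, 40 mm across, 85 mm tall, in the other bay of the case; origin at the centre of its underside
- bench_timer: white bench timer lying on the worktop, 58 x 68 x 18 mm; origin at the centre of its underside
Things that resemble listed ones, but are neither listed nor needed, are in the scene too. What is shaped like the part that bears carton_mid but pink or turquoise is not meant.

How it is judged:
On the way, in this order (a step that is already met when the one before it is completed fails the run):
1. the lid stands open on its locked stay, with the robot touching neither (value of joint case_lid above 1.62 rad and value of joint stay_upper above 2.53 rad and contact force between each of the arm, the fingers and reagent_case below 0.1 N), for 0.3 s.
2. the carton stands upright on the open worktop, clear of stand and case, let go of (height (world z) of carton_mid below 0.0445 m and angle between carton_mid's own z axis and vertical below 0.1 rad and contact force between carton and stand below 0.05 N and contact force between carton and reagent_case below 0.05 N and contact force between the fingers and carton below 0.1 N and linear speed of carton below 0.03 m/s), for 0.2 s.
At the end, for the whole second after the job is handed in: Lid open past 1.62 rad, its stay locked (past 2.53 rad); carton at rest, upright within 0.1 rad, on the empty bay's floor, centre within 20 mm of the green mat's along the case's x and 10 mm along y, broad faces to front and back within 0.35 rad; both bottles upright within 0.15 rad (value of joint case_lid above 1.62 rad and value of joint stay_upper above 2.53 rad and x of carton_mid in the frame of bay_mat between -0.02 and 0.02 m and y of carton_mid in the frame of bay_mat between -0.01 and 0.01 m and z of carton_mid in the frame of bay_mat below 0.046 m and angle between carton_mid's own z axis and vertical below 0.1 rad and angle between the y axis of carton_mid and the x axis of reagent_case, either way round below 0.35 rad and linear speed of carton below 0.02 m/s and angle between each of yellow_bottle, purple_bottle's own z axis and vertical below 0.15 rad); the robot touches nothing.
It fails at once if a bottle or the bench timer is shifted by more than 30 mm (distance of any of yellow_bottle, purple_bottle, bench_timer from where it was at the start of the episode above 0.03 m).
It fails at once if the carton is dropped: it falls faster than 0.4 m/s with the fingers off it (linear speed of carton above 0.4 m/s and contact force between the fingers and carton below 0.05 N).
It also fails if it takes over 64 s, if anything falls off the work surface, if the arm or the gripper's body presses on something with over 40 N, if the wrist force passes 120 N, or if a joint passes its speed limit or range.

## Robot

A 6-joint arm with a two-finger parallel gripper is mounted at the origin on a cart in front of the work surface, level with it; the furniture and walls round the work are solid. World frame = base frame: x ahead of the robot, y to its left, z up, the work surface at z = 0. Lengths are in m, angles in rad, forces in N, time in s.
With the tool pointing down it reaches from about 0.25 to 0.775 m from the base axis. Payload 4 kg.
Tool frame: the origin (TCP) lies midway between the tips of the shut fingers; the grasp point (between the pads) lies 19 mm behind it; y points along the fingers, x is the direction in which the jaws open and shut, and the axes are right-handed (so a half turn about y gives the same grasp; the last joint's range is limited). The gripper opens to 94 mm and grips with 3 to 60 N. Pads are 16 mm wide; open, the fingers measure 119 mm over their backs; the gripper's body (75 mm by 177 mm) begins 78 mm behind the grasp point.
Start: joints at [-1.244, 0.087, 1.371, -0, 1.684, -0.103], TCP at [0.229, -0.5, 0.206] pointing down, gripper open.
Joint ranges: [-3.1, 3.1], [-0.76, 2.03], [0.27, 2.55], [-1.08, 4.22], [0.17, 2.65], [-2.57, 2.57]. Speed limits (rad/s): [2.79, 2.79, 3.14, 3.14, 3.14, 3.14].

## Interface

Orientations are given as [roll, pitch, yaw] about the fixed x, y, z axes, in that order (R = Rz(yaw) Ry(pitch) Rx(roll)).
In Python, from bench import robot gives the robot as it stands.
- The arm moves only by the shell command python3 -m creep 'ROWS'. ROWS is JSON, a list of rows, each a list of 7 numbers: the shift along the tool's x, y, z in mm, then the turn, a rotation vector about the tool's x, y, z in degrees, then the closure in counts, from 0 (fully open) to 255 (shut). A call has 1 to 5 rows; each row is the pose to reach, as a shift and turn from the pose commanded when the call began, along the tool's axes at that moment; what a row does not reach only later rows make up. A row lasts 1/8 s, in which the tool goes at most 62.5 mm and 10.7 degrees, less where a joint would pass 70% of its speed; a pose out of reach is approached as far as the arm can. A call with a gripper value outside its range is refused whole. The fingers move at their own pace and stop on an object; the grip force is fixed at half the most. Time passes only in rows, so rows that repeat a pose let the fingers close. It gives the time, the measured TCP pose, the force and the opening at its end, in the units of the state.
- robot.get_obs(): the state, without advancing time (a new reading comes with each control period).
- robot.snapshot(name): name is "scene" or "top"; returns a dict with "color" (480x640x3 uint8, blue, green, red), "fx", "fy", "cx", "cy" (pixels), "world_from_camera" (4x4, takes a point from camera to world coordinates). Camera axes: x right, y down, z forward; pixel columns grow to the right and rows downward; lengths in m; the calibration is good to about 2 mm. A picture is of the moment at which its call begins. There is no depth.
- robot.close_job(): hands the job in, once; it reports no verdict.
Trained networks look in the newest picture that a camera, given by its name, has taken for a name from the list of things; names that differ only in an ending like _2 or _b are one class to them, and where a whole thing is asked for, a point or a joint stands for the part that bears it (a point fixed in the world has none). Each returns a list of dicts, best first, with "p" (0 to 1); they miss things now and then, are a little off and sometimes report something else, mostly with a low value. They report only what shows in the picture. A call takes as long as a camera call. They do not tell look-alikes from the thing itself.
- robot.spot_in(name, camera): "point" ([x, y, z] in m, in world coordinates, good to about 4 mm: the middle of the surface that is visible of it).
- robot.landmark_of(name, camera): "point" ([x, y, z] in m, in world coordinates, good to about 4 mm: a listed point, or the origin of a listed thing).
The state is a dict: "time": time; "joint_positions": joint angles; "qvel": joint speeds; "joint_torque": joint torques, N m; "tool_pos": TCP position; "ee_rot": TCP orientation; "wrist_force": force on the tool from outside, world axes, zero at the start; "wrist_torque": the same for the moment, N m; "width": finger opening in m.
Only numpy, scipy, OpenCV 4.12 (cv2) and the standard library are available. Lean on these libraries where they do the work, as an engineer would, in place of code of your own. Each camera call takes 0.05 s, during which the arm holds its last target.

## Working session

There is one attempt and no reset: what is moved stays moved. The work goes in short steps, Python scripts to look and compute and a shell command to move; the robot and the scene stay as the last step left them, time stands still between calls to the robot, and variables do not carry over. Pictures are saved under pics/ and viewed, and the job is handed in when it is done.

```bash
ls; mkdir -p pics; cat > h.py <<'E'
import numpy as np, cv2
from bench import robot
from scipy.spatial.transform import Rotation as Rn
np.set_printoptions(precision=4,suppress=True)
def snap(cam,name):
    s=robot.snapshot(cam); cv2.imwrite('pics/'+name+'.png',s['color']); return s
def proj(s,p):
    w=np.linalg.inv(s['world_from_camera']); c=w[:3,:3]@np.array(p)+w[:3,3]
    return np.array([s['fx']*c[0]/c[2]+s['cx'], s['fy']*c[1]/c[2]+s['cy']])
def ray(s,u,v,z):
    T=np.array(s['world_from_camera']); d=T[:3,:3]@np.array([(u-s['cx'])/s['fx'],(v-s['cy'])/s['fy'],1]); o=T[:3,3]
    return o+d*(z-o[2])/d[2]
def st():
    o=robot.get_obs(); print(o['time'],'tcp',np.array(o['tool_pos']),'rpy',np.array(o['ee_rot']),'F',np.array(o['wrist_force']),'w',o['width']); return o
def to(pos,R=None):
    """shift mm and rotvec deg in tool axes from measured pose"""
    o=robot.get_obs(); R0=Rn.from_euler('xyz',o['ee_rot']); 
    print('shift',R0.inv().apply(np.array(pos)-o['tool_pos'])*1000)
    if R is not None: print('rot',np.degrees((R0.inv()*R).as_rotvec()))
E
python3 - <<'E'
from h import *
o=st(); print(Rn.from_euler('xyz',o['ee_rot']).as_matrix())
for c in ('scene','top'):
    s=snap(c,c+'0'); print(c,np.array(s['world_from_camera'])[:3],s['fx'])
    for n in ['reagent_case','lid_hinge','lid_handle','stay_knuckle','bay_mat','carton_mid','stand','purple_bottle','yellow_bottle','bench_timer']:
        for r in robot.landmark_of(n,c)[:3]: print(n,np.array(r['point']),round(r['p'],2),proj(s,r['point']).round())
print(robot.get_obs()['time'])
E
```

```text
pics
0.0 tcp [ 0.229  -0.4995  0.2043] rpy [-1.5706  0.0022 -1.141 ] F [-0.5831 -0.6801 -0.2594] w 0.09398730934733218
[[ 0.4167 -0.0007  0.9091]
 [-0.9091  0.0021  0.4167]
 [-0.0022 -1.      0.0002]]
scene [[ 0.8747 -0.2502  0.4151  0.0751]
 [-0.4844 -0.421   0.7669 -0.9881]
 [-0.0171 -0.8718 -0.4895  0.503 ]] 447.634591638062
reagent_case [ 0.4423 -0.3383  0.0039] 0.74 [326. 269.]
lid_hinge [ 0.4468 -0.3917  0.0477] 0.92 [342. 263.]
lid_handle [ 0.4427 -0.2277  0.0834] 0.9 [300. 212.]
stay_knuckle [ 0.3734 -0.3868  0.0476] 0.67 [306. 273.]
bay_mat [ 0.374  -0.3907  0.0471] 0.62 [307. 274.]
carton_mid [ 0.2707 -0.2244  0.0432] 0.95 [223. 250.]
carton_mid [ 0.5784 -0.4754  0.0401] 0.93 [427. 268.]
carton_mid [ 0.2866 -0.4357  0.0431] 0.85 [273. 305.]
stand [ 0.4467 -0.3913  0.0474] 0.44 [342. 263.]
bench_timer [ 0.616  -0.319  -0.0001] 0.71 [390. 244.]
top [[-0.0288 -0.9955  0.0905  0.3416]
 [-0.9996  0.0289  0.0006 -0.3059]
 [-0.0032 -0.0904 -0.9959  0.9098]] 531.5751410640823
reagent_case [ 0.4419 -0.3315  0.0038] 0.93 [340. 232.]
reagent_case [ 0.3732 -0.3906  0.0438] 0.57 [378. 271.]
lid_hinge [ 0.4455 -0.3956  0.0508] 0.65 [380. 226.]
lid_handle [ 0.4414 -0.2364  0.0811] 0.58 [281. 229.]
stay_knuckle [ 0.3735 -0.3897  0.0467] 0.58 [378. 270.]
carton_mid [ 0.2712 -0.3121  0.0424] 0.85 [332. 335.]
carton_mid [ 0.5791 -0.4715  0.0451] 0.8 [422. 145.]
carton_mid [ 0.5039 -0.1802  0.0486] 0.63 [247. 195.]
stand [ 0.5054 -0.2008  0.0031] 0.94 [263. 198.]
purple_bottle [ 0.5014 -0.2231  0.0051] 0.75 [276. 200.]
bench_timer [ 0.6154 -0.3187  0.0018] 0.98 [330. 134.]
1.1
```

View pics/scene0.png

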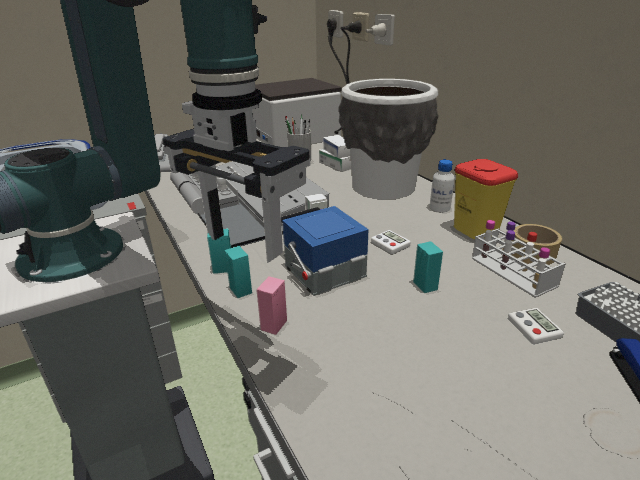

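View pics/top0.png

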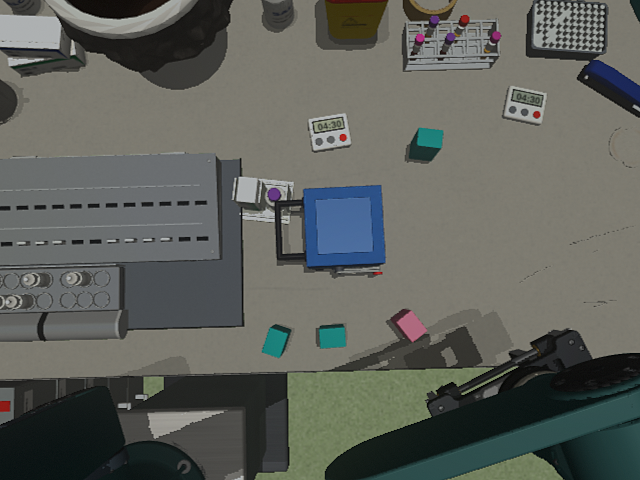

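```bash
python3 - <<'E'
from h import *
import pickle
d={}
for c in ('scene','top'):
    s=snap(c,c+'1'); d[c]={k:v for k,v in s.items() if k!='color'}
    im=s['color']
    if c=='top': cv2.imwrite('pics/top1z.png',cv2.resize(im[130:290,220:400],None,fx=4,fy=4,interpolation=cv2.INTER_CUBIC)[:600])
    else: cv2.imwrite('pics/scene1z.png',cv2.resize(im[170:320,200:400],None,fx=4,fy=4,interpolation=cv2.INTER_CUBIC))
pickle.dump(d,open('cam.pkl','wb'))
E
```

```text
(no output)
```

View pics/top1z.png

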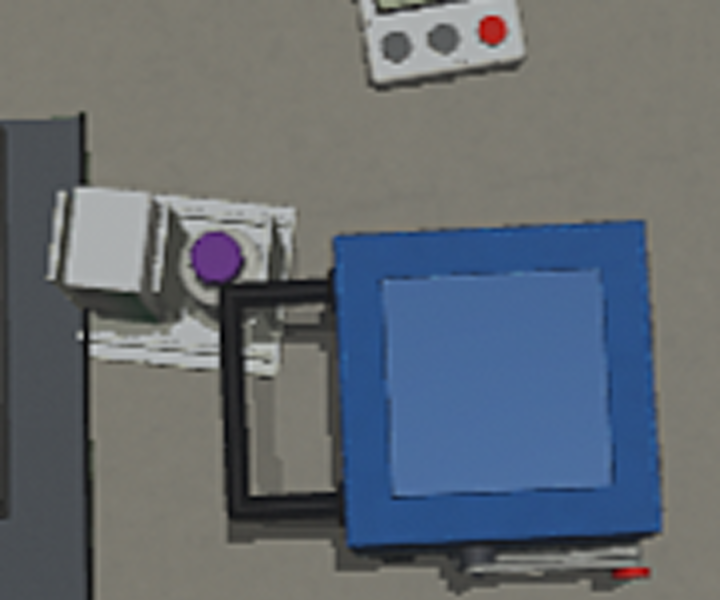

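View pics/scene1z.png

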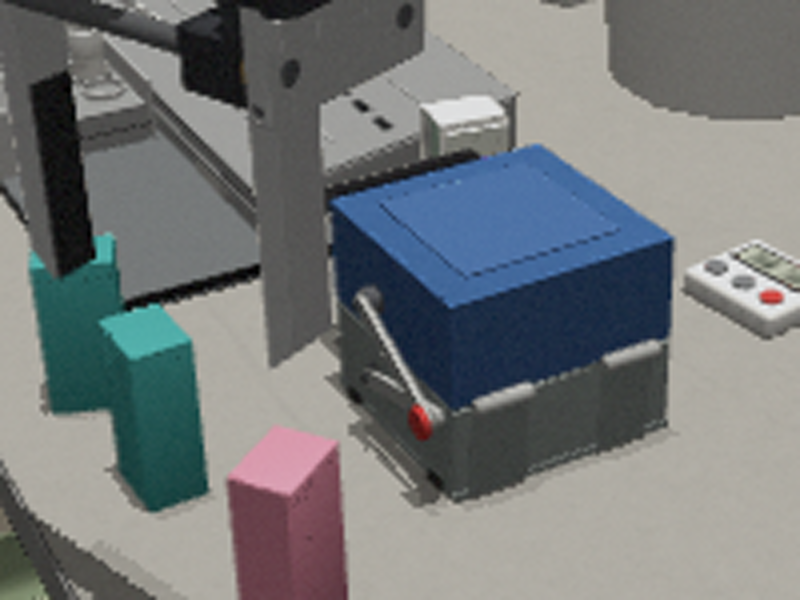

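```bash
python3 - <<'E'
from h import *
import pickle
s=pickle.load(open('cam.pkl','rb'))['top']
P=lambda u,v,z: ray(s,220+u/4,130+v/4,z)
L=[P(334,236,.106),P(645,221,.106),P(661,533,.106),P(351,549,.106)]
for p in L: print('lid',p)
c=np.mean(L,0); print('c',c)
e=(L[1]-L[0]+L[2]-L[3])/2; print('casex',e, np.degrees(np.arctan2(e[1],e[0])))
e=(L[0]-L[3]+L[1]-L[2])/2; print('casey',e, np.degrees(np.arctan2(e[1],e[0])))
for u,v in [(232,290),(239,505)]: print('bar',P(u,v,.087))
for u,v in [(75,188),(155,195),(146,293),(63,285)]: print('cart',P(u,v,.089))
for u,v in [(295,207),(275,377),(80,330),(85,355)]: print('standbase',P(u,v,.004))
print('bottlecap',P(216,258,.074))
print('plate edge',P(88,500,.0),P(83,120,0), ray(s,243,326,.0),ray(s,218,155,.08))
E
```

```text
lid [ 0.4991 -0.2747  0.106 ]
lid [ 0.5014 -0.394   0.106 ]
lid [ 0.3817 -0.3955  0.106 ]
lid [ 0.379  -0.2781  0.106 ]
c [ 0.4403 -0.3356  0.106 ]
casex [ 0.0025 -0.1183  0.    ] -88.793919720576
casey [0.1199 0.0024 0.    ] 1.165721314327588
bar [ 0.4826 -0.2335  0.087 ]
bar [ 0.3982 -0.2345  0.087 ]
cart [ 0.5245 -0.173   0.089 ]
cart [ 0.5208 -0.2043  0.089 ]
cart [ 0.482  -0.2001  0.089 ]
cart [ 0.4861 -0.1677  0.089 ]
standbase [ 0.5323 -0.2542  0.004 ]
standbase [ 0.4585 -0.2439  0.004 ]
standbase [ 0.4813 -0.1605  0.004 ]
standbase [ 0.4704 -0.1625  0.004 ]
bottlecap [ 0.4979 -0.2263  0.074 ]
plate edge [ 0.4082 -0.1622  0.    ] [ 0.5743 -0.1625  0.    ] [ 0.2875 -0.1622  0.    ] [ 0.5631 -0.139   0.08  ]
```

```bash
cat >> h.py <<'E'
def down(yawdeg):
    """tool y = -z, tool x at yaw"""
    a=np.radians(yawdeg); x=np.array([np.cos(a),np.sin(a),0]); y=np.array([0,0,-1.]); z=np.cross(x,y)
    return Rn.from_matrix(np.stack([x,y,z],1))
E
python3 - <<'E'
from h import *
to([.4405,-.234,.200],down(-88.8))
to([.4405,-.234,.130],down(-88.8))
E
```

```text
shift [-153.7701    5.4823  302.9276]
rot [-0.0014 23.4267  0.0073]
shift [-153.7791   75.4823  302.9277]
rot [-0.0014 23.4267  0.0073]
```

```bash
python3 -m creep '[[-28,0,55,0,8,0,160],[-56,0,110,0,16,0,160],[-84,2,165,0,23.4,0,160],[-112,4,220,0,23.4,0,160],[-139,5,275,0,23.4,0,160]]'; python3 -c "
from h import *
to([.4405,-.234,.150],down(-88.8));to([.4405,-.234,.065],down(-88.8))"
```

```text
time: 1.82
tool_pos: [0.4222, -0.2574, 0.2006]
ee_rot: [-1.57, -0.001, -1.55]
wrist_force: [0.4, -0.4, -0.4]
width: 0.0471
shift [-23.0177  50.645   18.7556]
rot [-0.0361  0.012   0.0356]
shift [-23.0704 135.645   18.702 ]
rot [-0.0361  0.012   0.0356]
```

```bash
python3 -m creep '[[-23,25,19,0,0,0,160],[-23,60,19,0,0,0,160],[-23,60,19,0,0,0,160]]'; python3 -c "
from h import *
s=snap('top','t2'); s2=snap('scene','s2')
cv2.imwrite('pics/t2z.png',cv2.resize(s['color'][130:290,220:400],None,fx=3,fy=3)); cv2.imwrite('pics/s2z.png',cv2.resize(s2['color'][120:320,200:420],None,fx=3,fy=3))
to([.4405,-.234,.065],down(-88.8))"
```

```text
time: 2.2
tool_pos: [0.4381, -0.234, 0.1375]
ee_rot: [-1.576, 0.004, -1.548]
wrist_force: [1.0, 0.1, 0.3]
width: 0.0349
shift [-1.9856 76.2281  0.6326]
rot [-0.0261  0.0091  0.0231]
```

View pics/s2z.png

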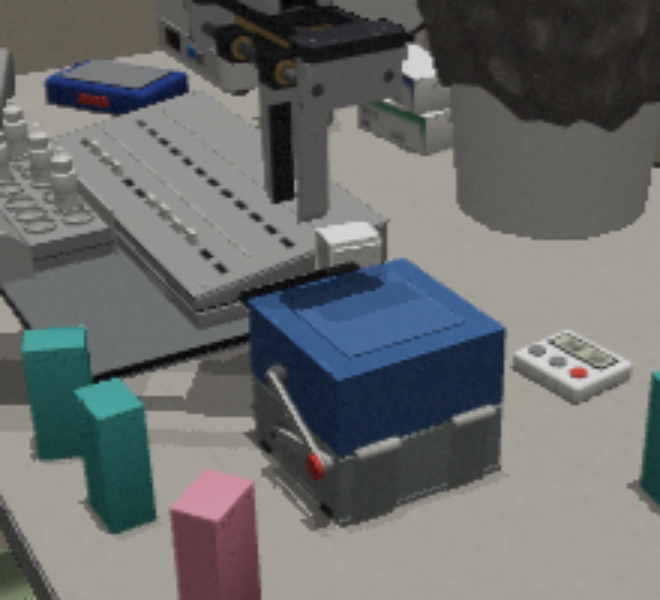

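View pics/t2z.png

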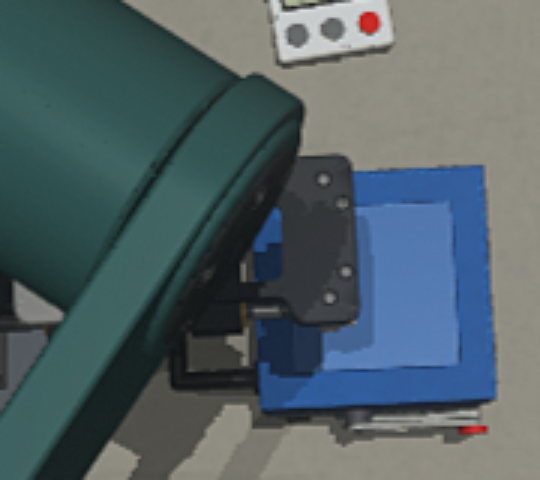

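```bash
python3 -m creep '[[-1,40,0,0,0,0,160],[-1,74,0,0,0,0,160],[-1,74,0,0,0,0,160]]'
```

```text
time: 2.68
tool_pos: [0.4386, -0.2346, 0.0656]
ee_rot: [-1.573, 0.002, -1.551]
wrist_force: [-0.6, -0.1, 0.2]
width: 0.0352
```

```bash
python3 -m creep '[[0,0,0,0,0,0,255],[0,0,0,0,0,0,255],[0,0,0,0,0,0,255],[0,0,0,0,0,0,255]]'; python3 -c "
from h import *
hy,hz=-.3965,.050
o=robot.get_obs();print(o['tool_pos'])
p=o['tool_pos'];by,bz=p[1],p[2]+.019
print(np.hypot(by-hy,bz-hz),np.degrees(np.arctan2(bz-hz,by-hy)))
r=.1655;a0=np.arctan2(34,162)
for t in np.arange(0,1.72,.15).tolist()+[1.69,1.7,1.71]:
  a=a0+t; print(round(t,2),'toolx(mm,+=-y) ',round(-(r*np.cos(a)-.162)*1000,1),' tooly(+=down)',round(-(r*np.sin(a)-.034)*1000,1))
"
```

```text
time: 3.18
tool_pos: [0.4409, -0.2326, 0.0683]
ee_rot: [-1.568, 0.004, -1.549]
wrist_force: [0.6, 6.3, 5.0]
width: 0.0092
[ 0.4409 -0.2326  0.0683]
0.16811042977771215 12.812157557833107
0.0 toolx(mm,+=-y)  0.0  tooly(+=down) 0.0
0.15 toolx(mm,+=-y)  6.9  tooly(+=down) -23.8
0.3 toolx(mm,+=-y)  17.3  tooly(+=down) -46.3
0.45 toolx(mm,+=-y)  30.9  tooly(+=down) -67.1
0.6 toolx(mm,+=-y)  47.5  tooly(+=down) -85.5
0.75 toolx(mm,+=-y)  66.7  tooly(+=down) -101.3
0.9 toolx(mm,+=-y)  87.9  tooly(+=down) -114.0
1.05 toolx(mm,+=-y)  110.9  tooly(+=down) -123.4
1.2 toolx(mm,+=-y)  135.0  tooly(+=down) -129.3
1.35 toolx(mm,+=-y)  159.7  tooly(+=down) -131.5
1.5 toolx(mm,+=-y)  184.5  tooly(+=down) -130.0
1.65 toolx(mm,+=-y)  208.7  tooly(+=down) -124.8
1.69 toolx(mm,+=-y)  215.0  tooly(+=down) -122.8
1.7 toolx(mm,+=-y)  216.6  tooly(+=down) -122.2
1.71 toolx(mm,+=-y)  218.1  tooly(+=down) -121.7
```

```bash
python3 -m creep '[[6,-25,0,0,0,0,255],[16,-48,0,0,0,0,255],[30,-69,0,0,0,0,255],[46,-87,0,0,0,0,255],[65,-103,0,0,0,0,255]]'
```

```text
time: 3.8
tool_pos: [0.4422, -0.2972, 0.172]
ee_rot: [-1.568, 0.005, -1.547]
wrist_force: [1.7, 5.3, 2.5]
width: 0.0091
```

```bash
python3 -m creep '[[20,-14,0,0,0,0,255],[43,-24,0,0,0,0,255],[67,-30,0,0,0,0,255],[92,-32,0,0,0,0,255],[117,-30.5,0,0,0,0,255]]'
```

```text
time: 4.42
tool_pos: [0.4441, -0.417, 0.2024]
ee_rot: [-1.569, -0.001, -1.549]
wrist_force: [0.7, 1.6, 1.9]
width: 0.0089
```

```bash
python3 -m creep '[[12,2,0,0,0,0,255],[22,4,0,0,0,0,255],[29,6,0,0,0,0,255],[32,7,0,0,0,0,255],[32,7,0,0,0,0,255]]'; python3 -c "
from h import *
s=snap('top','t3'); s2=snap('scene','s3')
cv2.imwrite('pics/t3z.png',cv2.resize(s['color'][130:290,220:420],None,fx=3,fy=3)); cv2.imwrite('pics/s3z.png',cv2.resize(s2['color'][120:320,200:420],None,fx=3,fy=3))"
```

```text
time: 5.05
tool_pos: [0.4446, -0.4474, 0.1944]
ee_rot: [-1.57, 0.001, -1.548]
wrist_force: [-1.0, 3.6, 7.4]
width: 0.0089
```

View pics/s3z.png

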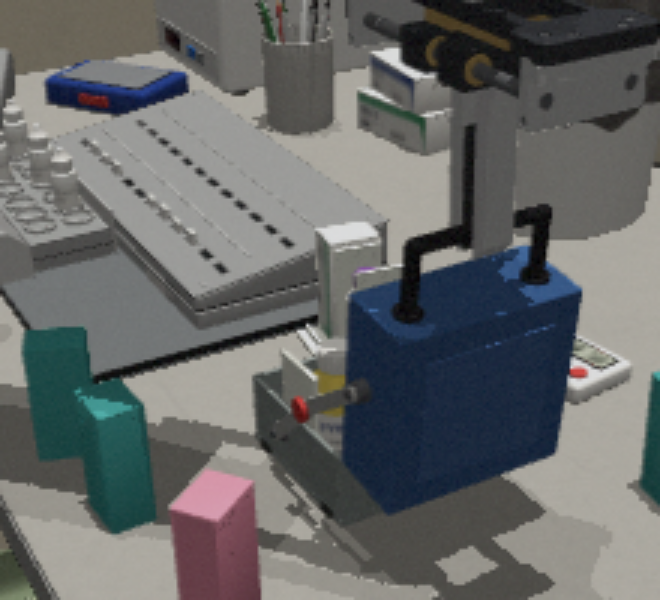

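View pics/t3z.png

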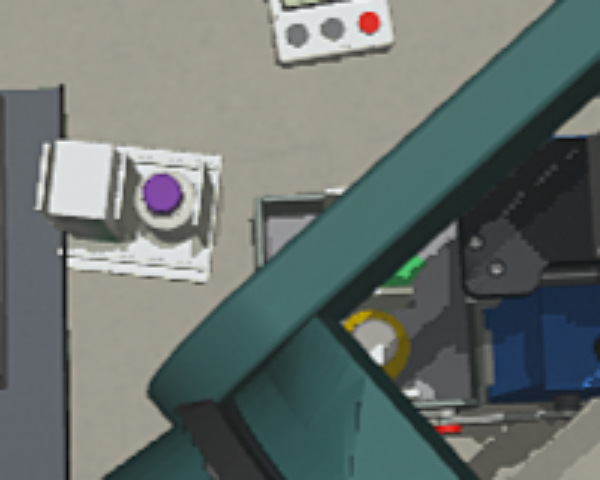

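```bash
python3 -m creep '[[3,1,0,0,0,0,255],[3,1,0,0,0,0,255],[3,1,0,0,0,0,255]]'; python3 -c "
from h import *
s2=snap('scene','s4')
cv2.imwrite('pics/s4z.png',cv2.resize(s2['color'][220:300,270:350],None,fx=7,fy=7,interpolation=cv2.INTER_CUBIC))
print(robot.landmark_of('stay_knuckle','scene')[:1])"
```

```text
time: 5.52
tool_pos: [0.4446, -0.4492, 0.1937]
ee_rot: [-1.57, 0.003, -1.548]
wrist_force: [-0.4, 5.8, 9.4]
width: 0.0092
[{'point': [0.3721, -0.3718, 0.0779], 'p': 0.67}]
```

View pics/s4z.png

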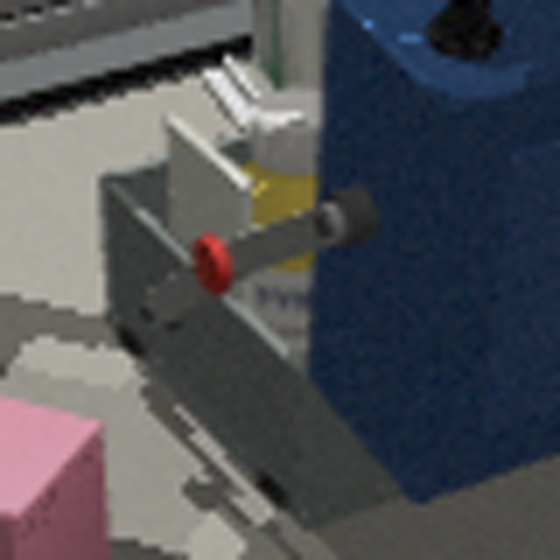

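```bash
python3 -c "
from h import *
import pickle
s=pickle.load(open('cam.pkl','rb'))['scene'];T=np.array(s['world_from_camera'])
def rp(u,v,x):
  u=270+u/7;v=220+v/7
  d=T[:3,:3]@np.array([(u-s['cx'])/s['fx'],(v-s['cy'])/s['fy'],1]);o=T[:3,3];return o+d*(x-o[0])/d[0]
P=[rp(163,303,.376),rp(212,265,.372),rp(338,220,.374)]
print(P);a=P[1]-P[0];b=P[2]-P[1];print(np.linalg.norm(a[1:]),np.linalg.norm(b[1:]),np.degrees(np.arctan2(a[2],-a[1])),np.degrees(np.arctan2(b[2],-b[1])))"
```

```text
[array([ 0.376 , -0.3276,  0.0342]), array([ 0.372 , -0.3681,  0.0699]), array([ 0.374 , -0.4336,  0.1174])]
0.05400252471865163 0.08092502488805986 41.38120970871848 35.991570713879
```

```bash
python3 -m creep '[[1,0,0,0,0,0,255],[1,0,0,0,0,0,160],[1,0,0,0,0,0,160],[1,0,0,0,0,0,160]]'; python3 -c "
from h import *
s2=snap('scene','s5')
cv2.imwrite('pics/s5z.png',cv2.resize(s2['color'][120:320,200:420],None,fx=3,fy=3,interpolation=cv2.INTER_CUBIC))"
```

```text
time: 6.12
tool_pos: [0.4441, -0.4525, 0.1909]
ee_rot: [-1.572, 0.001, -1.549]
wrist_force: [0.2, 0.7, -0.7]
width: 0.0338
```

View pics/s5z.png

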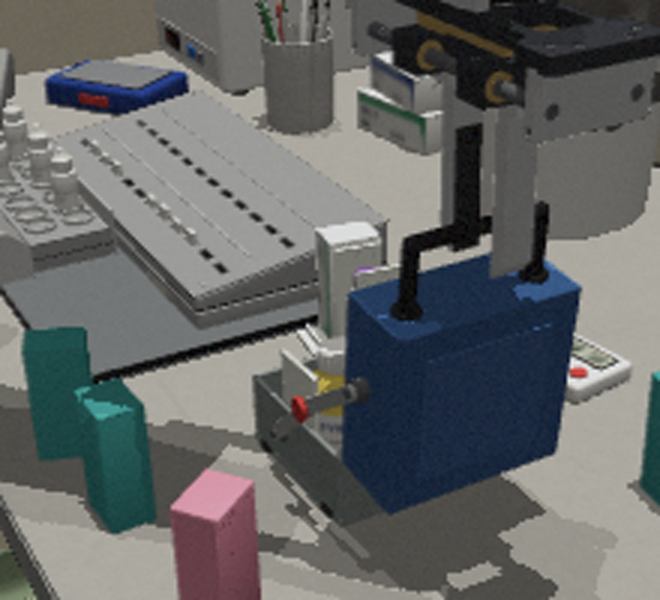

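```bash
python3 -m creep '[[0,-50,0,0,0,0,160],[0,-55,0,0,0,0,160],[0,-55,0,0,0,0,160]]'; python3 -c "
from h import *
to([.504,-.184,.24],down(-6.5))"
```

```text
time: 6.55
tool_pos: [0.4444, -0.453, 0.2471]
ee_rot: [-1.57, -0.001, -1.55]
wrist_force: [0.0, -0.6, -0.3]
width: 0.035
shift [-267.6596    6.8752   65.2371]
rot [  0.0178 -82.2903   0.0663]
```

```bash
python3 -m creep '[[-50,5,10,0,-10,0,120],[-104,5,23,0,-20,0,80],[-158,5,36,0,-30,0,80],[-212,5,50,0,-40,0,80],[-266,7,65,0,-50,0,80]]'; python3 -m creep '[[0,0,0,0,-10,0,80],[0,0,0,0,-20,0,80],[0,0,0,0,-30,0,80],[0,0,0,0,-32.3,0,80],[0,0,0,0,-32.3,0,80]]'; python3 -c "
from h import *
s=snap('top','t6');s2=snap('scene','s6')
cv2.imwrite('pics/t6z.png',cv2.resize(s['color'][130:290,220:420],None,fx=4,fy=4,interpolation=cv2.INTER_CUBIC)[:600])
cv2.imwrite('pics/s6z.png',cv2.resize(s2['color'][120:320,200:420],None,fx=3,fy=3,interpolation=cv2.INTER_CUBIC))
for n in ['bay_mat','carton_mid','yellow_bottle','purple_bottle','stand','reagent_case']:
  for c in ('scene','top'):
    for r in robot.landmark_of(n,c)[:3]: print(n,c,np.array(r['point']),round(r['p'],2))
to([.504,-.184,.24],down(-6.5))"
```

```text
time: 7.18
tool_pos: [0.5032, -0.1834, 0.2379]
ee_rot: [-1.571, 0.003, -0.671]
wrist_force: [-0.2, -0.6, -0.5]
width: 0.0643
time: 7.8
tool_pos: [0.503, -0.185, 0.238]
ee_rot: [-1.57, 0.003, -0.114]
wrist_force: [-0.6, -0.1, -0.4]
width: 0.0643
bay_mat top [ 0.4684 -0.3385  0.0008] 0.76
carton_mid scene [ 0.5754 -0.4772  0.0418] 0.97
carton_mid scene [ 0.5016 -0.1836  0.0452] 0.83
carton_mid scene [ 0.2717 -0.3101  0.039 ] 0.81
carton_mid top [ 0.2726 -0.3151  0.039 ] 0.97
carton_mid top [ 0.2822 -0.4325  0.0402] 0.88
carton_mid top [ 0.5806 -0.4743  0.0412] 0.8
yellow_bottle scene [ 0.4122 -0.3404  0.0006] 0.67
yellow_bottle top [ 0.4156 -0.3356  0.006 ] 0.81
purple_bottle top [ 0.5003 -0.2234  0.0066] 0.63
stand scene [ 0.5009 -0.2057  0.0003] 0.8
stand scene [ 0.4455 -0.4429  0.2053] 0.56
stand top [ 0.5038 -0.2022  0.0028] 0.82
stand top [ 0.4442 -0.4482  0.2089] 0.21
reagent_case scene [ 0.4453 -0.3396  0.0034] 0.72
reagent_case top [ 0.4398 -0.3311  0.0043] 0.96
shift [0.1537 0.0345 1.3013]
rot [0.007  0.0256 0.0091]
```

View pics/t6z.png

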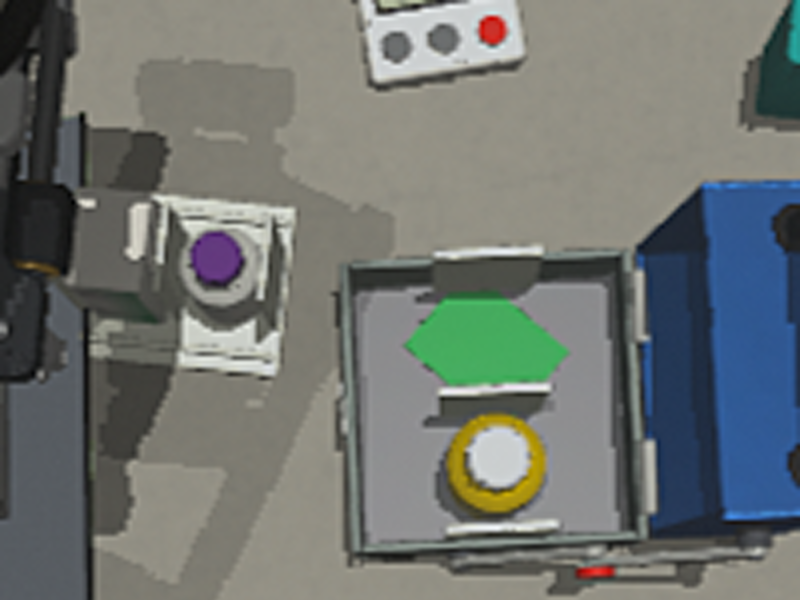

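View pics/s6z.png

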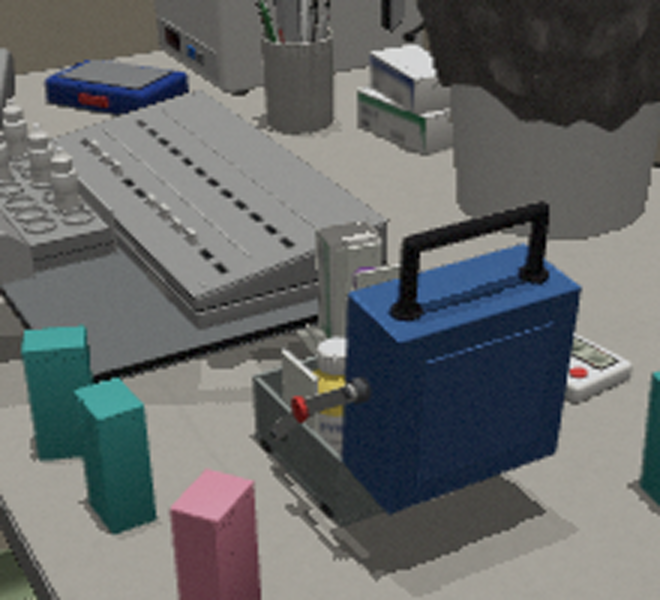

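```bash
python3 -m creep '[[0,60,1,0,0,0,80],[0,120,1,0,0,0,80],[0,150,1,0,0,0,80],[0,150,1,0,0,0,80]]'; python3 -c "
from h import *
import pickle
s=pickle.load(open('cam.pkl','rb'))['top']
P=lambda u,v,z: ray(s,220+u/4,130+v/4,z)
R=[P(340,263,.05),P(637,250,.05),P(648,541,.05),P(352,565,.05)]
for p in R: print('rim',p)
print(np.mean(R,0))
m=[P(405,345,.005),P(569,350,.005),P(440,293,.005),P(512,293,.005)]
for p in m: print('mat',p)
for u,v in [(434,256),(543,249),(440,393),(550,386),(447,530),(558,523)]: print('fin',P(u,v,.086))
print('bot',P(498,457,.09))
"
```

```text
time: 9.0
tool_pos: [0.5017, -0.1832, 0.0869]
ee_rot: [-1.569, 0.006, -0.113]
wrist_force: [-0.0, -0.5, 0.2]
width: 0.0645
rim [ 0.4988 -0.2747  0.05  ]
rim [ 0.5006 -0.3964  0.05  ]
rim [ 0.3814 -0.3964  0.05  ]
rim [ 0.3751 -0.2764  0.05  ]
[ 0.439 -0.336  0.05 ]
mat [ 0.4706 -0.3001  0.005 ]
mat [ 0.4664 -0.3704  0.005 ]
mat [ 0.4927 -0.3158  0.005 ]
mat [ 0.4918 -0.3467  0.005 ]
fin [ 0.4939 -0.313   0.086 ]
fin [ 0.4954 -0.3558  0.086 ]
fin [ 0.4398 -0.3137  0.086 ]
fin [ 0.4413 -0.3567  0.086 ]
fin [ 0.3862 -0.3148  0.086 ]
fin [ 0.3877 -0.358   0.086 ]
bot [ 0.4137 -0.3354  0.09  ]
```

```bash
python3 -m creep '[[1,41,0,0,0,0,80],[1,41,0,0,0,0,80],[1,41,0,0,0,0,255],[1,41,0,0,0,0,255],[1,41,0,0,0,0,255]]'; python3 -m creep '[[0,0,0,0,0,0,255],[0,0,0,0,0,0,255]]'
```

```text
time: 9.62
tool_pos: [0.5056, -0.1848, 0.0508]
ee_rot: [-1.572, -0.002, -0.113]
wrist_force: [0.2, 0.4, 3.3]
width: 0.0397
time: 9.88
tool_pos: [0.5056, -0.1849, 0.0508]
ee_rot: [-1.572, -0.003, -0.113]
wrist_force: [-2.2, 1.0, 6.1]
width: 0.0396
```

```bash
python3 -m creep '[[0,-25,0,0,0,0,255],[0,-65,0,0,0,0,255],[0,-100,0,0,0,0,255],[0,-100,0,0,0,0,255]]'; python3 -c "
from h import *
st();s2=snap('scene','s7')
cv2.imwrite('pics/s7z.png',cv2.resize(s2['color'][120:320,200:420],None,fx=3,fy=3,interpolation=cv2.INTER_CUBIC))
to([.375,-.2,.145],down(1.2))"
```

```text
time: 10.38
tool_pos: [0.5066, -0.1852, 0.1521]
ee_rot: [-1.573, -0.007, -0.113]
wrist_force: [0.0, -0.4, -1.8]
width: 0.0398
10.375 tcp [ 0.5066 -0.1852  0.1521] rpy [-1.5731 -0.0066 -0.1129] F [ 0.0157 -0.371  -1.7737] w 0.03980246289034149
shift [-127.6999    4.1852  -29.9856]
rot [ 0.0495 -7.6729  0.1089]
```

View pics/s7z.png

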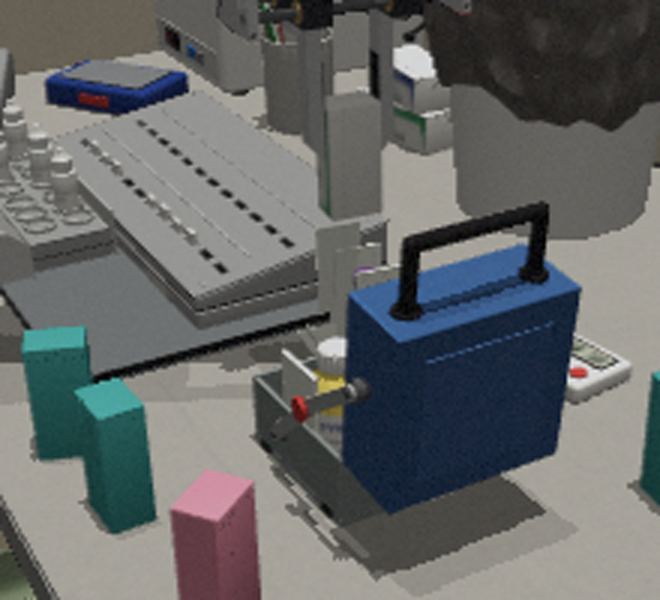

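```bash
python3 -m creep '[[-40,0,-10,0,-4,0,255],[-85,0,-20,0,-7.7,0,255],[-115,0,-27,0,-7.7,0,255],[-128,0,-30,0,-7.7,0,255],[-128,0,-30,0,-7.7,0,255]]'; python3 -c "
from h import *
to([.375,-.2,.0475],down(1.2))"
```

```text
time: 11.05
tool_pos: [0.3737, -0.1995, 0.1478]
ee_rot: [-1.57, 0.001, 0.02]
wrist_force: [-0.4, 0.6, -0.0]
width: 0.0396
shift [  1.3964 100.2654  -0.6233]
rot [-0.0649 -0.0307 -0.0549]
```

```bash
python3 -m creep '[[0,35,0,0,0,0,255],[0,70,0,0,0,0,255],[0,92,0,0,0,0,255],[0,95,0,0,0,0,255],[0,95,0,0,0,0,255]]';  python3 -m creep '[[0,2,0,0,0,0,255],[0,2,0,0,0,0,255]]'
```

```text
time: 11.68
tool_pos: [0.3751, -0.1999, 0.0543]
ee_rot: [-1.571, -0.0, 0.022]
wrist_force: [0.2, -0.6, -0.6]
width: 0.0398
time: 11.92
tool_pos: [0.3748, -0.2001, 0.0528]
ee_rot: [-1.572, -0.001, 0.021]
wrist_force: [-0.1, 0.1, -0.8]
width: 0.04
```

```bash
python3 -m creep '[[0,4,0,0,0,0,255],[0,4,0,0,0,0,255]]'; python3 -m creep '[[0,2,0,0,0,0,255],[0,2,0,0,0,0,255]]'
```

```text
time: 12.18
tool_pos: [0.374, -0.1996, 0.0477]
ee_rot: [-1.571, 0.0, 0.021]
wrist_force: [-0.3, -0.6, -0.7]
width: 0.0399
time: 12.42
tool_pos: [0.3743, -0.1999, 0.0468]
ee_rot: [-1.571, -0.0, 0.021]
wrist_force: [-2.7, 0.8, 4.4]
width: 0.0401
```

```bash
python3 -c "
from h import *
st();s2=snap('scene','s8')
cv2.imwrite('pics/s8z.png',cv2.resize(s2['color'][120:320,150:370],None,fx=3,fy=3,interpolation=cv2.INTER_CUBIC))"
```

```text
12.425 tcp [ 0.3743 -0.1999  0.0468] rpy [-1.5712 -0.0002  0.0213] F [-2.7305  0.7949  4.354 ] w 0.04013621606168532
```

View pics/s8z.png

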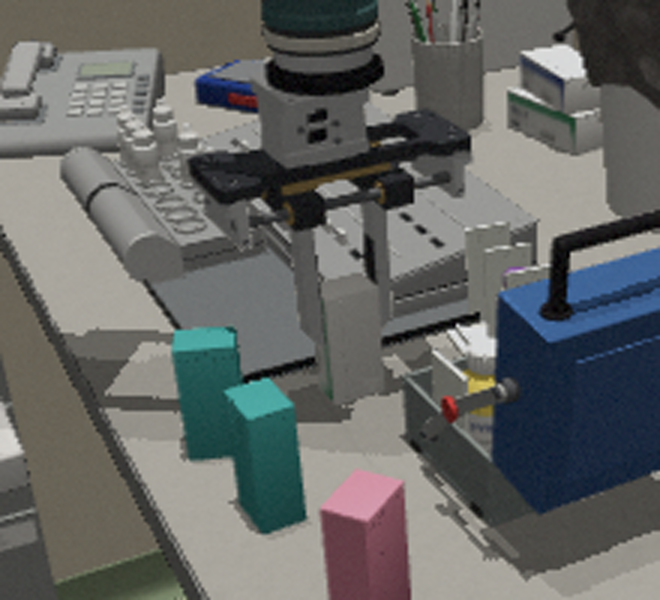

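```bash
python3 -m creep '[[0,-1,0,0,0,0,80],[0,-1,0,0,0,0,80],[0,-1,0,0,0,0,80],[0,-1,0,0,0,0,80]]'; python3 -m creep '[[0,-40,0,0,0,0,80],[0,-90,0,0,0,0,80],[0,-110,0,0,0,0,80],[0,-110,0,0,0,0,80]]'
```

```text
time: 12.98
tool_pos: [0.3742, -0.1997, 0.0468]
ee_rot: [-1.571, 0.0, 0.021]
wrist_force: [-0.3, -0.3, 0.9]
width: 0.0644
time: 13.48
tool_pos: [0.3753, -0.2005, 0.1589]
ee_rot: [-1.574, -0.004, 0.021]
wrist_force: [0.2, 0.1, -1.0]
width: 0.0639
```

```bash
python3 -c "
from h import *
st();s2=snap('scene','s9');s=snap('top','t9')
cv2.imwrite('pics/s9z.png',cv2.resize(s2['color'][120:320,150:370],None,fx=3,fy=3,interpolation=cv2.INTER_CUBIC))
cv2.imwrite('pics/t9z.png',cv2.resize(s['color'][130:290,220:420],None,fx=4,fy=4,interpolation=cv2.INTER_CUBIC)[:600])
for c in ('scene','top'):
    for r in robot.landmark_of('carton_mid',c): print(c,np.array(r['point']),round(r['p'],2))
"
```

```text
13.475 tcp [ 0.3753 -0.2005  0.1589] rpy [-1.5736 -0.0036  0.0214] F [ 0.2466  0.0757 -1.0172] w 0.0638626746825188
scene [ 0.3701 -0.2001  0.0436] 0.83
scene [ 0.2714 -0.227   0.0444] 0.83
scene [ 0.2702 -0.3098  0.0404] 0.81
scene [ 0.2856 -0.4333  0.0451] 0.75
scene [ 0.5749 -0.4778  0.0424] 0.7
top [ 0.5819 -0.4753  0.0417] 0.78
top [ 0.2656 -0.2219  0.0428] 0.76
top [ 0.2838 -0.4372  0.0425] 0.74
top [ 0.2704 -0.3161  0.0417] 0.71
top [ 0.3766 -0.197   0.0437] 0.45
```

View pics/s9z.png

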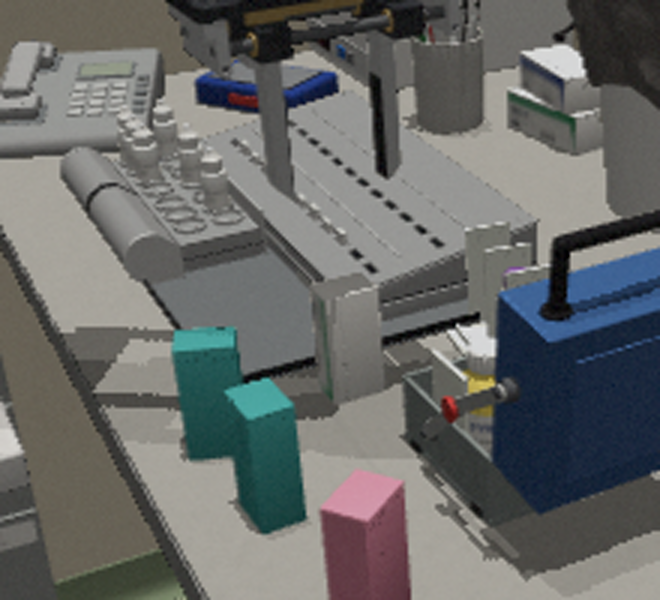

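View pics/t9z.png

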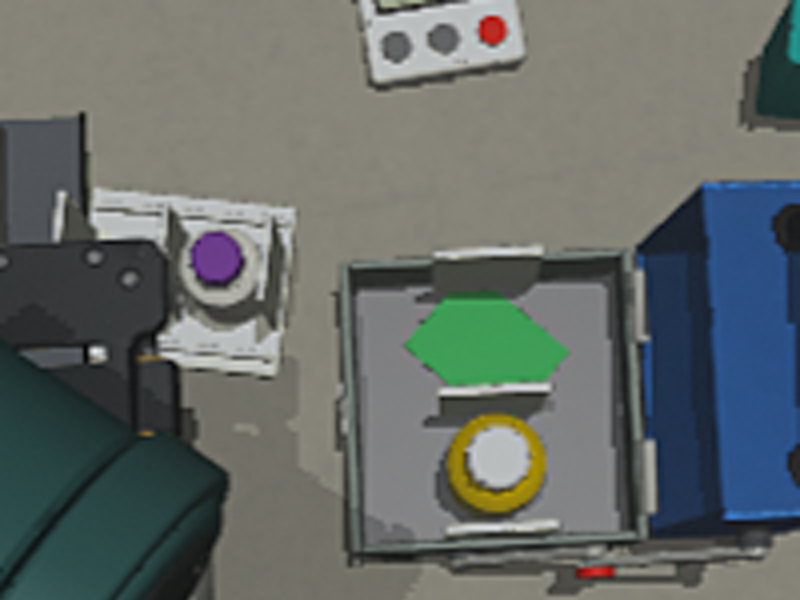

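```bash
python3 -m creep '[[0,0,0,0,10,0,60],[0,0,0,0,20,0,60],[0,0,0,0,30,0,60],[0,0,0,0,40,0,60],[0,0,0,0,50,0,60]]'; python3 -m creep '[[0,0,0,0,10,0,60],[0,0,0,0,20,0,60],[0,0,0,0,30,0,60],[0,0,0,0,40,0,60],[0,0,0,0,40,0,60]]';python3 -c "
from h import *
import pickle
s=pickle.load(open('cam.pkl','rb'))['top']
P=lambda u,v,z: ray(s,220+u/4,130+v/4,z)
print(P(703,183,.169),P(722,517,.169))
s=snap('top','t10')
cv2.imwrite('pics/t10z.png',cv2.resize(s['color'][130:290,220:420],None,fx=4,fy=4,interpolation=cv2.INTER_CUBIC)[:600])
to([.3745,-.2,.066],down(-88.8))"
```

```text
time: 14.3
tool_pos: [0.3735, -0.1992, 0.1553]
ee_rot: [-1.572, 0.003, -0.857]
wrist_force: [-0.1, 0.0, 1.1]
width: 0.0716
time: 14.92
tool_pos: [0.3736, -0.1993, 0.1555]
ee_rot: [-1.573, 0.002, -1.547]
wrist_force: [-0.1, 0.2, -0.2]
width: 0.0717
[ 0.5019 -0.4081  0.169 ] [ 0.3835 -0.4099  0.169 ]
shift [ 0.7568 89.7741  0.9309]
rot [ 0.1045  0.1971 -0.0781]
```

View pics/t10z.png

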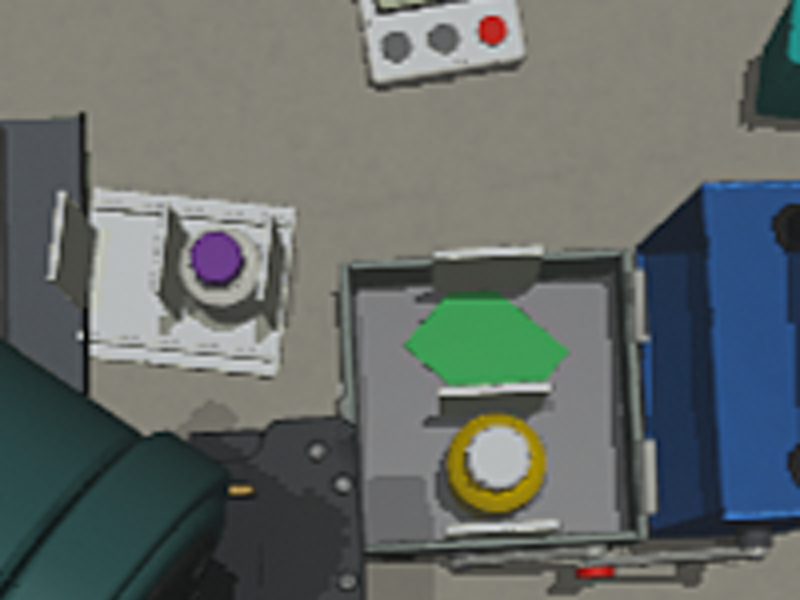

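```bash
python3 -m creep '[[1,45,1,0,0,0,60],[1,90,1,0,0,0,60],[1,90,1,0,0,0,60],[1,90,1,0,0,0,60]]'
```

```text
time: 15.48
tool_pos: [0.376, -0.2013, 0.0683]
ee_rot: [-1.569, -0.001, -1.548]
wrist_force: [-0.1, -0.0, 1.2]
width: 0.0725
```

```bash
python3 -m creep '[[0,2,-1,0,0,0,60],[0,2,-1,0,0,0,255],[0,2,-1,0,0,0,255],[0,2,-1,0,0,0,255],[0,2,-1,0,0,0,255]]';python3 -c "
from h import *
st();s2=snap('scene','s11')
cv2.imwrite('pics/s11z.png',cv2.resize(s2['color'][120:320,150:370],None,fx=3,fy=3,interpolation=cv2.INTER_CUBIC))"
```

```text
time: 16.1
tool_pos: [0.3743, -0.2008, 0.065]
ee_rot: [-1.571, -0.0, -1.549]
wrist_force: [-0.3, -0.2, 0.3]
width: 0.0356
16.1 tcp [ 0.3743 -0.2008  0.065 ] rpy [-1.5707 -0.0002 -1.5493] F [-0.288  -0.1757  0.2617] w 0.03563709198531973
```

View pics/s11z.png

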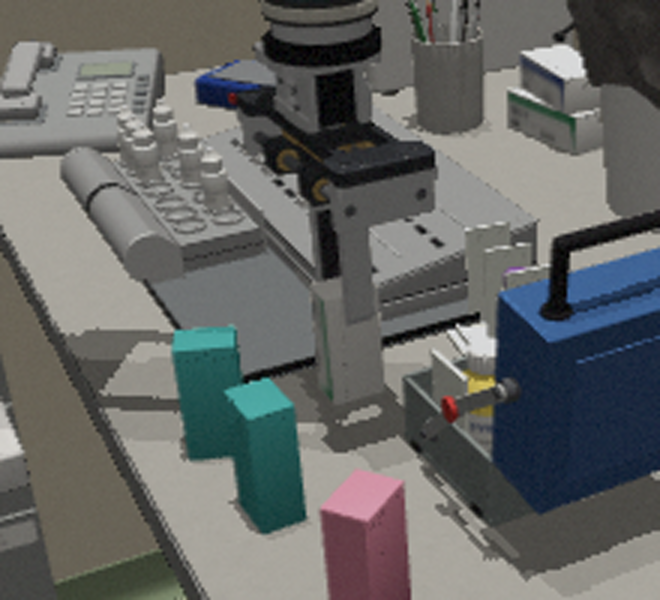

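Still closing; let it finish, then lift.

```bash
python3 -m creep '[[0,0,0,0,0,0,255],[0,0,0,0,0,0,255],[0,0,0,0,0,0,255]]';python3 -m creep '[[0,-15,0,0,0,0,255],[0,-55,0,0,0,0,255],[0,-95,0,0,0,0,255],[0,-115,0,0,0,0,255],[0,-115,0,0,0,0,255]]'; python3 -c "
from h import *
st()
R=down(-88.8)
for sg in (1,-1):
    RR=R*Rn.from_rotvec([0,0,np.radians(4*sg)]); print(sg,RR.as_matrix()[:,1])
    to([.468,-.318,.18],RR)"
```

```text
time: 16.52
tool_pos: [0.3743, -0.2008, 0.065]
ee_rot: [-1.571, 0.0, -1.549]
wrist_force: [0.2, -0.5, -0.4]
width: 0.0296
time: 17.15
tool_pos: [0.3754, -0.2016, 0.1827]
ee_rot: [-1.566, -0.003, -1.549]
wrist_force: [-0.7, 0.1, -1.2]
width: 0.0297
17.15 tcp [ 0.3754 -0.2016  0.1827] rpy [-1.5665 -0.0033 -1.5494] F [-0.6887  0.1496 -1.16  ] w 0.02972151927880442
1 [-0.0015  0.0697 -0.9976]
shift [118.3658   3.4784  90.1085]
rot [-0.2453  0.0343  4.1911]
-1 [ 0.0015 -0.0697 -0.9976]
shift [118.3658   3.4784  90.1085]
rot [-0.2471  0.0171 -3.8089]
```

```bash
python3 -m creep '[[25,0,20,0,0,-1,255],[60,0,45,0,0,-2,255],[95,0,72,0,0,-3,255],[118,2,90,0,0,-3.9,255],[118,2,90,0,0,-3.9,255]]'; python3 -c "
from h import *
st();s2=snap('scene','s12');s=snap('top','t12')
cv2.imwrite('pics/s12z.png',cv2.resize(s2['color'][100:300,200:420],None,fx=3,fy=3,interpolation=cv2.INTER_CUBIC))
cv2.imwrite('pics/t12z.png',cv2.resize(s['color'][130:290,220:420],None,fx=4,fy=4,interpolation=cv2.INTER_CUBIC)[:600])"
```

```text
time: 17.77
tool_pos: [0.4665, -0.317, 0.1754]
ee_rot: [-1.574, -0.065, -1.55]
wrist_force: [-0.8, 0.4, -0.8]
width: 0.0297
17.775 tcp [ 0.4665 -0.317   0.1754] rpy [-1.5743 -0.0652 -1.5497] F [-0.8396  0.3621 -0.8405] w 0.029745763737395337
```

View pics/s12z.png

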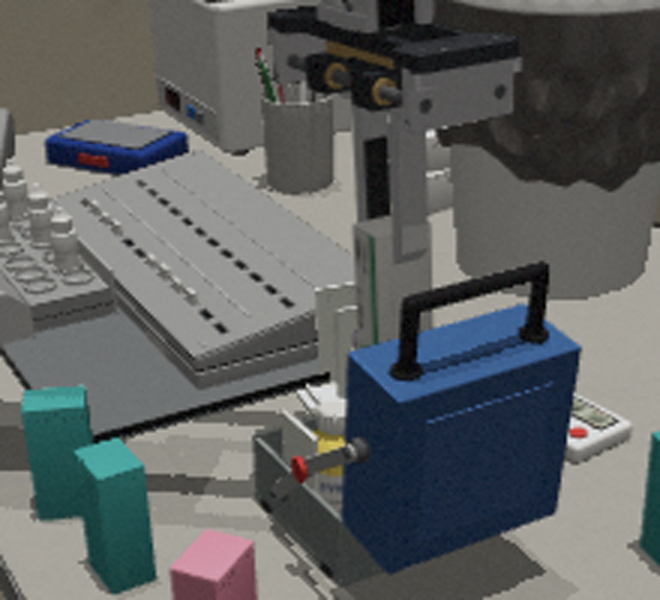

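View pics/t12z.png

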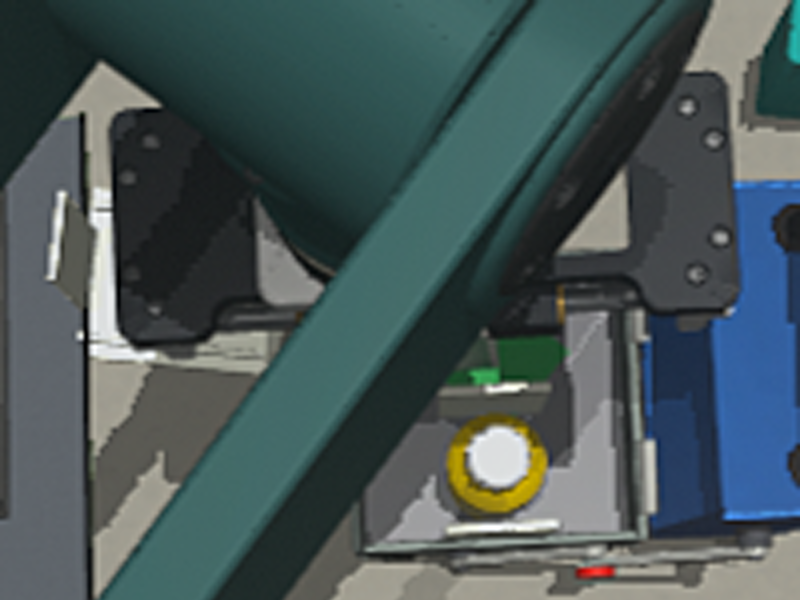

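```bash
python3 -c "
from h import *
R=down(-88.8)*Rn.from_rotvec([0,0,np.radians(-4)])
to([.468,-.318,.14],R);to([.468,-.318,.1],R);to([.468,-.318,.075],R)"
```

```text
shift [-0.3355 36.6688  2.1431]
rot [ 0.1371  0.0339 -0.2356]
shift [-2.9616 76.5824  2.2402]
rot [ 0.1371  0.0339 -0.2356]
shift [ -4.603  101.5284   2.3009]
rot [ 0.1371  0.0339 -0.2356]
```

```bash
python3 -m creep '[[0,20,1.5,0,0,0,255],[0,36,1.5,0,0,0,255],[-1,50,1.5,0,0,0,255],[-2,60,1.5,0,0,0,255],[-2,60,1.5,0,0,0,255]]'; python3 -c "
from h import *
st();s2=snap('scene','s13')
cv2.imwrite('pics/s13z.png',cv2.resize(s2['color'][100:300,200:420],None,fx=3,fy=3,interpolation=cv2.INTER_CUBIC))"
```

```text
time: 18.5
tool_pos: [0.4677, -0.3183, 0.1169]
ee_rot: [-1.572, -0.067, -1.549]
wrist_force: [1.1, -1.1, -1.0]
width: 0.0295
18.5 tcp [ 0.4677 -0.3183  0.1169] rpy [-1.5724 -0.0668 -1.5492] F [ 1.0841 -1.1264 -0.972 ] w 0.029497483260487522
```

View pics/s13z.png

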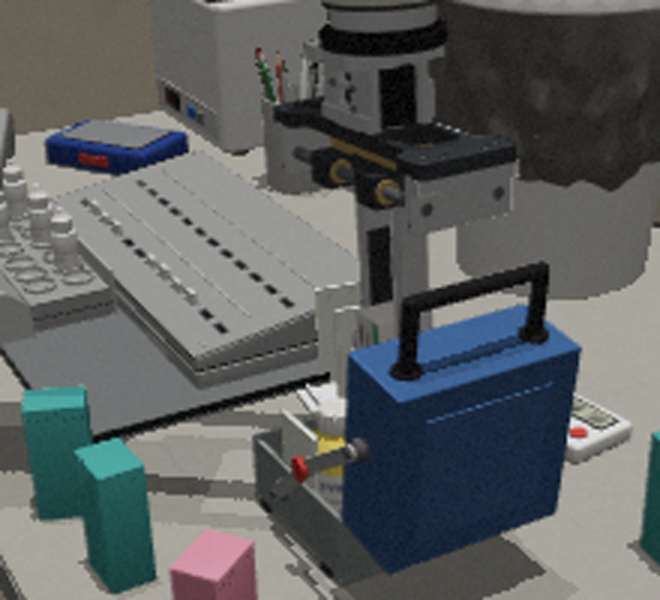

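```bash
python3 -m creep '[[0,8,0,0,0,0,255],[-1,16,0,0,0,0,255],[-1,24,0,0,0,0,255],[-1,24,0,0,0,0,255]]'; python3 -m creep '[[0,8,0,0,0,0,255],[-1,14,0,0,0,0,255],[-1,14,0,0,0,0,255]]'; python3 -c "
from h import *
st();s2=snap('scene','s14')
cv2.imwrite('pics/s14z.png',cv2.resize(s2['color'][100:300,200:420],None,fx=3,fy=3,interpolation=cv2.INTER_CUBIC))"
```

```text
time: 19.05
tool_pos: [0.4677, -0.3191, 0.0927]
ee_rot: [-1.573, -0.067, -1.549]
wrist_force: [-0.5, 0.1, -0.9]
width: 0.0299
time: 19.42
tool_pos: [0.4679, -0.319, 0.079]
ee_rot: [-1.572, -0.067, -1.549]
wrist_force: [0.5, 0.0, -0.5]
width: 0.0301
19.425 tcp [ 0.4679 -0.319   0.079 ] rpy [-1.5721 -0.067  -1.5493] F [ 0.4972  0.0279 -0.5145] w 0.030054664381822065
```

View pics/s14z.png

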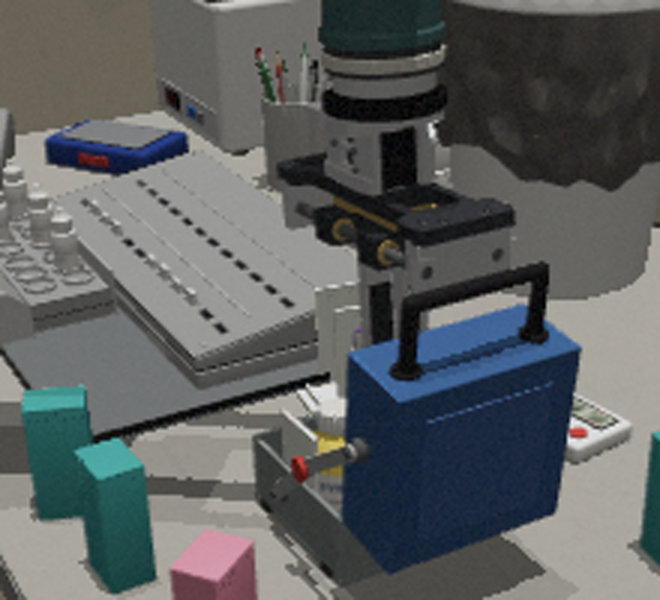

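```bash
python3 -m creep '[[0,3,0,0,0,0,255],[0,6,0,0,0,0,255],[0,6,0,0,0,0,255]]'; python3 -m creep '[[0,2,0,0,0,0,255],[0,2,0,0,0,0,255]]'
```

```text
time: 19.85
tool_pos: [0.4681, -0.3198, 0.0736]
ee_rot: [-1.571, -0.068, -1.549]
wrist_force: [0.5, -0.9, -0.7]
width: 0.0298
time: 20.1
tool_pos: [0.4682, -0.32, 0.0718]
ee_rot: [-1.571, -0.068, -1.549]
wrist_force: [0.0, 0.4, -0.6]
width: 0.0299
```

```bash
python3 -m creep '[[0,1.5,0,0,0,0,255],[0,1.5,0,0,0,0,255]]'
```

```text
time: 20.35
tool_pos: [0.4685, -0.3202, 0.0707]
ee_rot: [-1.57, -0.068, -1.549]
wrist_force: [-0.4, -0.2, 0.1]
width: 0.0294
```

```bash
python3 -m creep '[[0,1,0,0,0,0,255],[0,1,0,0,0,0,255]]'
```

```text
time: 20.6
tool_pos: [0.4686, -0.3203, 0.0706]
ee_rot: [-1.57, -0.069, -1.549]
wrist_force: [-1.2, 1.4, 4.9]
width: 0.0301
```

```bash
python3 -m creep '[[0,0,0,0,0,0,165],[0,0,0,0,0,0,150],[0,0,0,0,0,0,140],[0,0,0,0,0,0,135],[0,0,0,0,0,0,135]]'; python3 -c "
from h import *
st();s2=snap('scene','s15')
cv2.imwrite('pics/s15z.png',cv2.resize(s2['color'][100:300,200:420],None,fx=3,fy=3,interpolation=cv2.INTER_CUBIC))"
```

```text
time: 21.22
tool_pos: [0.4683, -0.3202, 0.0693]
ee_rot: [-1.571, -0.068, -1.549]
wrist_force: [-0.3, -0.2, 0.2]
width: 0.0443
21.225 tcp [ 0.4683 -0.3202  0.0693] rpy [-1.5709 -0.0681 -1.5494] F [-0.2507 -0.2202  0.2146] w 0.04434091523071293
```

View pics/s15z.png

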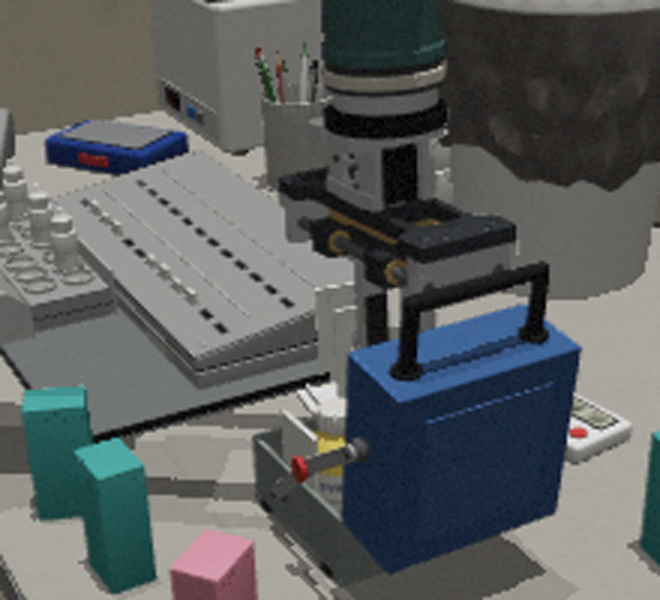

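```bash
python3 -m creep '[[0.5,-8,0,0,0,0,135],[1.6,-24,0,0,0,0,135],[3.5,-55,0,0,0,0,135],[7,-110,0,0,0,0,135],[9,-140,0,0,0,0,135]]'; python3 -m creep '[[-40,-25,-20,0,0,0,135],[-90,-25,-50,0,0,0,135],[-150,-25,-80,0,0,0,135],[-150,-25,-80,0,0,0,135]]'; python3 -c "
from h import *
st();s2=snap('scene','s16');s=snap('top','t16')
cv2.imwrite('pics/s16z.png',cv2.resize(s2['color'][100:300,200:420],None,fx=3,fy=3,interpolation=cv2.INTER_CUBIC))
cv2.imwrite('pics/t16z.png',cv2.resize(s['color'][130:290,220:420],None,fx=4,fy=4,interpolation=cv2.INTER_CUBIC)[:600])
for n in ('carton_mid','bench_timer','yellow_bottle','purple_bottle'):
  for c in ('scene','top'):
    for r in robot.landmark_of(n,c): print(n,c,np.array(r['point']),round(r['p'],2))"
```

```text
time: 21.9
tool_pos: [0.4694, -0.3204, 0.2151]
ee_rot: [-1.565, -0.073, -1.55]
wrist_force: [0.3, -0.1, -0.3]
width: 0.0442
time: 22.4
tool_pos: [0.3838, -0.1676, 0.226]
ee_rot: [-1.568, -0.069, -1.547]
wrist_force: [0.4, -0.9, 0.0]
width: 0.0441
22.4 tcp [ 0.3838 -0.1676  0.226 ] rpy [-1.5682 -0.0691 -1.5465] F [ 0.4007 -0.8513  0.0215] w 0.04407019269670159
carton_mid scene [ 0.5783 -0.4781  0.0397] 0.87
carton_mid scene [ 0.2883 -0.4398  0.0426] 0.73
carton_mid scene [ 0.273  -0.3157  0.0379] 0.6
carton_mid scene [ 0.2677 -0.2218  0.0419] 0.56
carton_mid top [ 0.2675 -0.2214  0.0433] 0.88
carton_mid top [ 0.2737 -0.312   0.0435] 0.87
carton_mid top [ 0.2839 -0.436   0.0408] 0.86
carton_mid top [ 0.4685 -0.32    0.0489] 0.78
carton_mid top [ 0.5785 -0.4744  0.0428] 0.57
bench_timer scene [ 0.6154 -0.3167 -0.0025] 0.82
bench_timer top [ 0.6151 -0.32    0.0013] 0.76
yellow_bottle scene [ 0.4131 -0.3386  0.0012] 0.65
yellow_bottle top [ 0.4134 -0.3383  0.0079] 0.89
purple_bottle top [ 0.5013 -0.2234  0.0043] 0.61
purple_bottle top [ 0.3725 -0.3683  0.0781] 0.61
```

View pics/s16z.png

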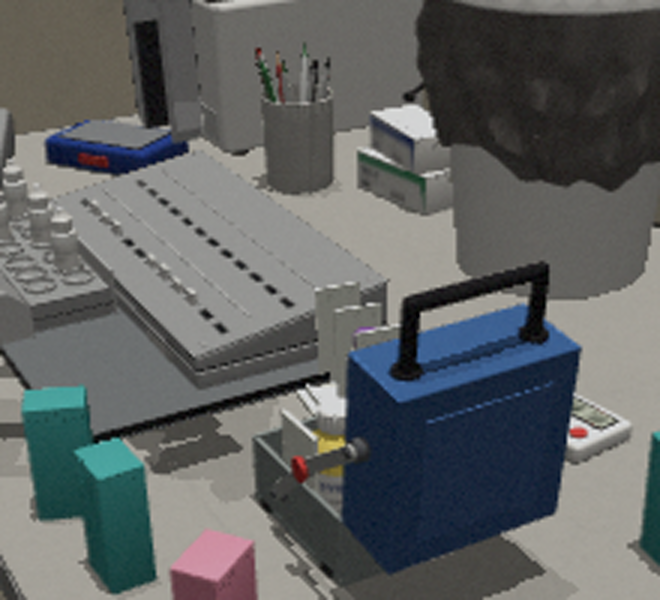

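View pics/t16z.png

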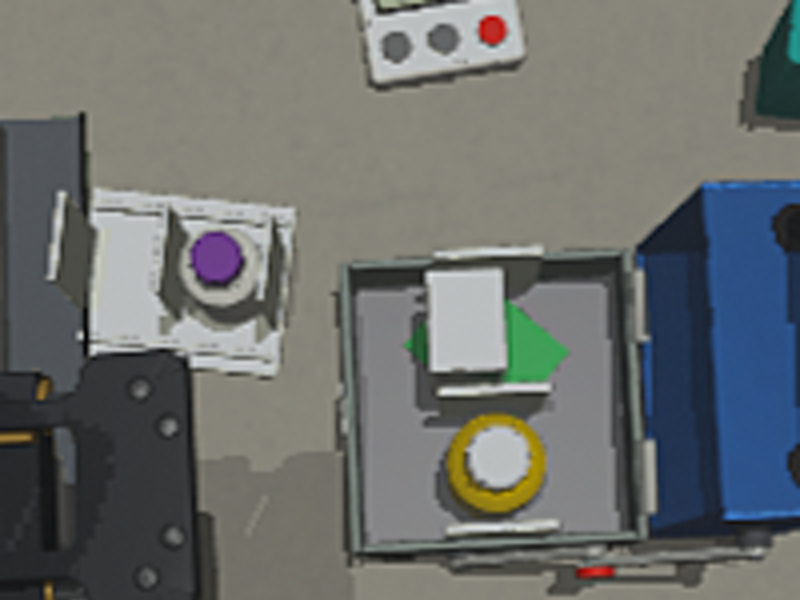

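```bash
python3 -c "
from h import *
import pickle
s=pickle.load(open('cam.pkl','rb'))['top']
P=lambda u,v,z: ray(s,220+u/4,130+v/4,z)
L=[P(426,270,.09),P(503,267,.09),P(507,371,.09),P(430,374,.09)]
print(np.array(L),np.mean(L,0))"
```

```text
[[ 0.4877 -0.3096  0.09  ]
 [ 0.488  -0.3397  0.09  ]
 [ 0.4471 -0.3399  0.09  ]
 [ 0.4468 -0.31    0.09  ]] [ 0.4674 -0.3248  0.09  ]
```

```bash
python3 -c "
from h import *
st();print(robot.close_job())"
```

```text
22.9 tcp [ 0.3853 -0.1707  0.2242] rpy [-1.5715 -0.0678 -1.5502] F [0.1078 0.4051 0.0748] w 0.044107991238065476
the job is handed in; nothing more can be done
None
```

I raised the lid by its handle until the stay locked, then let go. I took the carton from the stand by its narrow sides and stood it on the free worktop. I regrasped it by its broad faces, set it down lightly on the mat of the empty bay and withdrew. I handed the job in at 22.9 s of the 64 s allowed; no verdict is reported.

Last checks, from the pictures and the networks:
- **Carton:** it stands upright with its broad faces to front and back. Its centre is about 10.5 mm forward of the mat's centre and within about 1 mm sideways. The forward offset was deliberate: the gripper body had to clear the open lid, so I also lowered the carton tilted about 4°, and it settled upright on release.
- **Lid:** it still stands open. I judged the lock only from the picture (knuckle past the straight line, lid standing unaided), because the joint values cannot be read directly.
- **Bottles and timer:** they have moved no more than the networks' error of about 4 mm. The bottles look upright.
- **Robot:** clear of everything, wrist force near zero.

**Disagreements:** the network put the carton about 5 mm further forward than my corner measurement (y = -0.320 against -0.325). Both are within the 20 mm tolerance. Only the top camera reported the carton in the bay; from the scene camera the lid hides most of it.

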